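Light up a painted flower with the inspection lamp

ROBOT

A 6-joint arm with a two-finger parallel gripper is mounted at the origin on the work surface. World frame = base frame: x ahead of the robot, y to its left, z up, the work surface at z = 0. Lengths are in m, angles in rad, forces in N, time in s.
With the tool pointing down it reaches from about 0.25 to 0.725 m from the base axis. Payload 9.7 kg.
Tool frame: the origin (TCP) lies between the finger pads; the fingertips stand 25 mm ahead of it and the grasp point (between the pads) lies 6 mm ahead of it; z points along the fingers, y is the direction in which the jaws open and shut (so a half turn about z gives the same grasp; the last joint's range is limited). The gripper opens to 85 mm and grips with 20 to 120 N. Pads are 22 mm wide; open, the fingers measure 114 mm over their backs; the gripper's body (76 mm by 85 mm) begins 54 mm behind the grasp point. The pads swing forward as they close: fully open they stand 13 mm farther back than shut.
Start: joints at [1.152, 0.087, 0.176, 1.66, 0, 1.571], TCP at [0.224, 0.502, 0.256] pointing down, gripper open.
Joint ranges: [-3.13, 3.13], [-0.85, 1.81], [-1.15, 1.24], [-2.2, 2.28], [-1.44, 1.52], [-3.14, 3.14]. Speed limits (rad/s): [2.22, 2.22, 2.57, 3.14, 3.14, 3.14].

INTERFACE

Orientations are given as a rotation vector (axis times angle).
In Python, from plant import robot gives the robot as it stands.
- The arm moves only by the tool apply_moves, never from a script. Its argument "targets" is a list of rows, each a list of 3 entries, a list of its own where there are three numbers: the turn, a rotation vector about the world's x, y, z in degrees, then the shift along the world's x, y, z in mm, then the closure, from 0 (fully open) to 1 (shut). A call has 1 to 5 rows; each row shifts and turns the commanded pose from where the row before left it; what a row does not reach is not made up. A row lasts 1/12 s, in which the tool goes at most 41.7 mm and 7.16 degrees, less where a joint would pass 70% of its speed; a pose out of reach is approached as far as the arm can. A call is refused whole if a number of a shift passes 41.7 or a number of a turn 7.16, either way. A call with a gripper value outside its range is refused whole. The fingers move at their own pace and stop on an object; "newtons" is the grip in N (left out, the last holds). Time passes only in rows, so rows that do not move let the fingers close. It gives the time, the measured TCP pose, the force and the opening at its end, in the units of the state.
- robot.state(): the state, without advancing time (a new reading comes with each control period).
- robot.read_camera(name): name is "side" or "top"; returns (picture, depth): 384x512x3 uint8, red, green, blue; 384x512 float32, m along the optical axis (not along the pixel's ray), 0 where there is no reading.
- robot.get_calibration(name): a dict with "fx", "fy", "cx", "cy" (pixels), "origin" and "orientation" of the camera in the world. Camera axes: x right, y up, looking along -z (the intrinsics and any distortion apply to the point x, -y, -z); pixel columns grow to the right and rows downward; lengths in m; the calibration is good to about 2 mm. A picture is of the moment at which its call begins. get_calibration takes no time and is no camera call.
- robot.hand_in(): hands the job in, once; it reports no verdict.
Trained networks look in the newest picture that a camera, given by its name, has taken for a name from the list of things; names that differ only in an ending like _2 or _b are one class to them, and where a whole thing is asked for, a point or a joint stands for the part that bears it (a point fixed in the world has none). Each returns a list of dicts, best first, with "score" (0 to 1); they miss things now and then, are a little off and sometimes report something else, mostly with a low value. They report only what shows in the picture. A call takes as long as a camera call. They do not tell look-alikes from the thing itself.
- robot.outline_of(camera, name): "region" (384x512 bool, what is visible of it) and "xy" ([column, row] in pixels, amid what is visible of it).
The state is a dict: "clock": time; "q": joint angles; "qd": joint speeds; "effort": joint torques, N m; "tcp_pos": TCP position; "tool_rot": TCP orientation; "wrist_force": force on the tool from outside, world axes, zero at the start; "ft_torque": the same for the moment, N m; "grip_width": opening from 0.0 (shut) to 1.0 (fully open).
Only numpy, scipy, OpenCV 4.12 (cv2) and the standard library are available. Lean on these libraries where they do the work, as an engineer would, in place of code of your own. Each camera call takes 0.05 s, during which the arm holds its last target. There are 200 camera calls.

TASK

The flower on the blue-hooded figurine standing on the banding wheel has to be checked for flaws: draw the inspection lamp up out of its charging dock, tilt it so that its light falls squarely on the middle of the flower from about six centimetres away, and hold it there steadily for at least three seconds, finishing while still holding the lamp in the air. Keep the lens pointing downwards all the while, so that it dazzles nobody, do not touch that figurine (its paint is fresh), and leave the other figurine, the paint jar and the bottle standing where they are.

Things in the scene. Friction and masses are not known exactly. Their poses are not given: they have to be found in the camera images.
- lamp: inspection torch, 130 mm long, about 150 g, round: aluminium head 34 mm wide, 38 long; 12 mm taper; dark handle 25 mm wide from 50 to 115 mm behind the lens; end cap 26 mm wide with red stub. Origin: middle of the lens face; z runs from lens to end cap, light shines along -z. Starts lens down in the dock, z up, origin 15 mm above the table; lifts straight out, no latch, 2 mm slack all round
- dock: black charging dock, fixed: block 85 x 85 mm, 60 mm high, on a rubber foot 105 x 97 mm; in the middle of its top a round well 38 mm wide and 45 mm deep (floor 15 mm above the table) in which the lamp stands, 85 mm of it showing. Grey panel with green lights on its -x side. Origin: centre of the underside, z up
- wheel: banding wheel (potter's turntable) of metal, fixed and with its brake on, does not turn: round head 150 mm across, 12 mm thick, its top 65 mm above the table. Origin: centre of the underside, on the axis
- figurine: figurine to be checked: a ceramic bird standing loose about the middle of the wheel, 76 mm high, 72 mm across, pale belly up to 41 mm, above it a navy blue cone-shaped hood. Origin: centre of its underside, z up; it faces its own -x (orange beak and flower there), within about 32 degrees of world -x, roughly towards the robot
- flower (a point): middle of the white five-petalled flower with yellow centre, 22 mm across, on the sloping front of that hood: 21 mm in front (-x) of the figurine's axis, 56 mm above its underside. The point's z axis points squarely out of the painted surface: to the figurine's front and up, 45 degrees from vertical. Its y is the figurine's y
- orange_figurine: a bystander: figurine of the same size with an orange hood, standing on the table just beyond the wheel (+x side). Origin: centre of the underside
- paint_jar: a bystander: blue paint jar with black lid, 54 mm across, 50 mm high, standing beyond the dock (+x side). Origin: centre of the underside
- paint_bottle: a bystander: red paint bottle with white cap, 42 mm across, 115 mm high, standing beyond the dock (+x side), its axis at least 115 mm from the lamp's. Origin: centre of the underside
Things that resemble listed ones, but are neither listed nor needed, are in the scene too. Of the things that look like the lamp, the middle-sized one is meant.

How it is judged:
On the way, in this order (a step that is already met when the one before it is completed fails the run):
1. the lamp, held in the fingers, is drawn fully out of the dock's well (z of lamp in the frame of dock above 0.065 m and contact force between the fingers and lamp above 2 N and contact force between lamp and dock below 0.2 N), for 0.1 s.
2. the lamp lights the flower squarely and steadily for three seconds (x of flower in the frame of lamp between -0.015 and 0.015 m and y of flower in the frame of lamp between -0.015 and 0.015 m and z of flower in the frame of lamp between -0.09 and -0.035 m and angle between the z axis of lamp and the z axis of flower, either way round below 0.3 rad and height (world z) of lamp above 0.11 m and linear speed of lamp below 0.03 m/s and angular speed of lamp below 0.3 rad/s and contact force between the fingers and lamp above 2 N and contact force between lamp and dock below 0.2 N and contact force between lamp and wheel below 0.2 N and contact force between lamp and figurine below 0.2 N and contact force between lamp and orange_figurine below 0.2 N and contact force between lamp and paint_jar below 0.2 N and contact force between lamp and paint_bottle below 0.2 N), for 2.8 s.
At the end, for the whole second after the job is handed in: lamp held in the fingers, touching nothing else, at rest; flower within 15 mm of its axis on each side and 35 to 90 mm ahead of the lens, axis within 17 degrees of square to the flower; blue figurine upright within 10 mm of its place, the bystanders upright within 20 mm of theirs (all of step 2 and distance of figurine from where it was at the start of the episode below 0.01 m and angle between figurine's own z axis and vertical below 0.1 rad and distance of each of orange_figurine, paint_jar, paint_bottle from where it was at the start of the episode below 0.02 m and angle between each of orange_figurine, paint_jar, paint_bottle's own z axis and vertical below 0.2 rad); the arm keeps its last pose, push and grip.
It fails at once if the lens points level or upwards (lamp tipped over 80 degrees) (angle between lamp's own z axis and vertical above 1.4 rad).
It fails at once if the fresh figurine is touched or shifted (contact force between figurine and lamp above 0.5 N or contact force between figurine and the fingers above 0.5 N or contact force between figurine and the arm above 0.5 N or distance of figurine from where it was at the start of the episode above 0.01 m).
It fails at once if a bystander is shifted or knocked over (distance of any of orange_figurine, paint_jar, paint_bottle from where it was at the start of the episode above 0.02 m).
It also fails if it takes over 45 s, if anything falls off the work surface, if the arm or the gripper's body presses on something with over 40 N, if the wrist force passes 120 N, or if a joint passes its speed limit or range.

## Working session

There is one attempt and no reset: what is moved stays moved. The work goes in short steps, Python scripts to look and compute and a tool call to move; the robot and the scene stay as the last step left them, time stands still between calls to the robot, and variables do not carry over. Pictures are saved under pics/ and viewed, about 8 in all and at most 12, crops included, and the job is handed in when it is done.

Besides the shell and the picture viewer there is one more tool, called after "Request:" by a JSON object that holds its "name" and its "arguments", one argument or row to a line. apply_moves: Moves the arm, as the interface text tells. Its arguments: {"type":"object","properties":{"targets":{"type":"array"},"newtons":{"type":"number"}},"required":["targets"]}

```bash
mkdir -p pics
cat > h.py <<'E'
import numpy as np, cv2
from scipy.spatial.transform import Rotation as R
from plant import robot
def cal(n):
    c=robot.get_calibration(n); o=np.array(c["orientation"],float)
    M=R.from_rotvec(o).as_matrix() if o.size==3 else (o if o.shape==(3,3) else R.from_quat(o).as_matrix())
    return c,M,np.array(c["origin"])
def cloud(n,d):
    c,M,o=cal(n); v,u=np.mgrid[:384,:512]
    p=np.stack([(u-c["cx"])/c["fx"]*d,-(v-c["cy"])/c["fy"]*d,-d],-1)
    return p@M.T+o
def proj(n,P):
    c,M,o=cal(n); q=(np.atleast_2d(P)-o)@M
    return np.stack([c["cx"]+c["fx"]*q[:,0]/-q[:,2], c["cy"]+c["fy"]*q[:,1]/q[:,2]],-1)
E
python3 - <<'E'
from h import *
ims=[]
for n in("side","top"):
    print(robot.get_calibration(n))
    im,d=robot.read_camera(n); P=cloud(n,d); np.savez(f"{n}.npz",im=im,d=d,P=P)
    cv2.imwrite(f"pics/{n}0.png",im[...,::-1])
    for k in("lamp","dock","wheel","figurine","flower","orange_figurine","paint_jar","paint_bottle"):
        for r in robot.outline_of(n,k)[:4]:
            m=r["region"]&(d>0); q=P[m]
            if len(q): print(n,k,round(r["score"],2),np.round(r["xy"]),m.sum(),"med",np.round(np.median(q,0),3),"lo",np.round(np.percentile(q,2,axis=0),3),"hi",np.round(np.percentile(q,98,axis=0),3))
print(robot.state())
E
```

```text
{'fx': 401.8955188402589, 'fy': 401.8955188402589, 'cx': 256.1697421991978, 'cy': 196.3283090943355, 'origin': array([ 0.3320389 , -0.70426428,  0.61409618]), 'orientation': array([ 0.93221071, -0.19123542, -0.35991679])}
side lamp 0.87 [220. 273.] 403 med [ 0.478 -0.192  0.051] lo [ 0.469 -0.197  0.004] hi [ 0.489 -0.181  0.094]
side lamp 0.84 [282. 249.] 596 med [ 0.587 -0.222  0.104] lo [ 0.578 -0.227  0.056] hi [ 0.602 -0.205  0.145]
side dock 0.62 [281. 276.] 2522 med [ 0.577 -0.244  0.05 ] lo [ 0.536 -0.265  0.003] hi [ 0.633 -0.171  0.062]
side wheel 0.95 [203. 166.] 1540 med [0.543 0.176 0.064] lo [0.485 0.133 0.003] hi [0.618 0.247 0.068]
side figurine 0.7 [198. 148.] 612 med [0.546 0.192 0.108] lo [0.518 0.178 0.072] hi [0.582 0.219 0.134]
side flower 0.68 [199. 151.] 601 med [0.547 0.191 0.108] lo [0.519 0.178 0.069] hi [0.581 0.216 0.135]
side orange_figurine 0.85 [253. 165.] 549 med [0.681 0.162 0.043] lo [0.655 0.146 0.006] hi [0.717 0.192 0.069]
side paint_jar 0.79 [348. 281.] 532 med [ 0.693 -0.295  0.044] lo [ 0.676 -0.303  0.004] hi [ 0.717 -0.262  0.051]
side paint
[... 1504 characters left out ...]
002] hi [ 0.727 -0.182  0.117]
{'clock': 0.9, 'q': array([1.15196997e+00, 8.68997546e-02, 1.75878558e-01, 1.65978244e+00,
       2.97473857e-05, 1.57080176e+00]), 'qd': array([-1.46631057e-04, -4.16141578e-04, -5.78007489e-04,  1.17615040e-03,
        3.13277959e-04,  2.33473922e-05]), 'effort': array([ 1.01595127e-03, -5.20095670e+01,  4.64860582e+01,  1.37713752e-03,
       -6.29975466e-05,  2.87707701e-05]), 'tcp_pos': array([0.22367058, 0.50246258, 0.25627329]), 'tool_rot': array([-6.53094908e-01, -3.07292679e+00,  1.51419257e-06]), 'wrist_force': array([ 0.09672151,  1.14341125, -0.5355588 ]), 'ft_torque': array([-0.03047681, -0.00126585,  0.01019148]), 'grip_width': 0.9990604195778562}
```

Run:
```python
from h import *
s=cv2.imread("pics/side0.png");t=cv2.imread("pics/top0.png")
a=cv2.resize(s[180:340,170:410],(480,320),interpolation=3);b=cv2.resize(t[120:280,290:410],(240,320),interpolation=3)
c=cv2.resize(s[120:200,150:290],(490,280),interpolation=3);e=cv2.resize(t[190:260,130:200],(280,280),interpolation=3)
W=np.zeros((600,780,3),np.uint8);W[:320,:480]=a;W[:320,480:720]=b;W[320:,:490]=c;W[320:,490:770]=e
cv2.imwrite("pics/crop0.png",W)
# fits
for n in("side","top"):
    z=np.load(n+".npz");P=z["P"];im=z["im"].astype(int)
    m=(abs(P[...,2]-.060)<.006)&(abs(P[...,0]-.59)<.07)&(abs(P[...,1]+.21)<.07)
    q=P[m][:,:2].astype(np.float32); print(n,"dock top",cv2.minAreaRect(q),np.median(P[m][:,2]))
    m=(P[...,2]>.1)&(P[...,2]<.143)&(abs(P[...,0]-.59)<.03)&(abs(P[...,1]+.21)<.03); print("lamp hi",P[m].min(0),P[m].max(0),m.sum())
    m=(P[...,2]>.143)&(abs(P[...,0]-.59)<.03)&(abs(P[...,1]+.21)<.03); print("lamp top",P[m].mean(0) if m.any() else 0)
    m=(P[...,2]>.075)&(P[...,2]<.16)&(abs(P[...,0]-.553)<.05)&(abs(P[...,1]-.205)<.05)
    w=m&(im.min(-1)>150)&(P[...,2]>.11); ye=m&(im[...,0]>140)&(im[...,2]<110)
    print("white",w.sum(),P[w].mean(0) if w.any() else 0,"yellow/or",ye.sum(),P[ye].mean(0) if ye.any() else 0)
    tp=P[m&(P[...,2]>.137)]; print("tip",tp.mean(0) if len(tp) else 0,P[m][:,2].max())
    if n=="top":
        for k in np.argwhere(m&((im.min(-1)>120)|(im[...,0]-im[...,2]>40))): print(k,im[tuple(k)],P[tuple(k)].round(3))
```

```text
side dock top ((0.59205561876297, -0.21275971829891205), (0.08831532299518585, 0.08579522371292114), 76.17359924316406) 0.05983817154885751
lamp hi [ 0.57845822 -0.22751753  0.10046092] [ 0.60378464 -0.20170599  0.14289886] 293
lamp top [ 0.59126002 -0.21372724  0.14471559]
white 3 [0.53161846 0.21708491 0.12162885] yellow/or 3 [0.52435797 0.22061033 0.1105021 ]
tip [0.55022614 0.21194888 0.13823694] 0.13936982461106234
top dock top ((0.5927966833114624, -0.21603071689605713), (0.08597853779792786, 0.08503734320402145), 76.13531494140625) 0.05975624287865655
lamp hi [ 0.58170772 -0.22844959  0.10042161] [ 0.60472139 -0.20306926  0.14274758] 70
lamp top [ 0.59402895 -0.21530903  0.14482063]
white 0 0 yellow/or 10 [0.52642804 0.21428428 0.1149881 ]
tip [0.5521595  0.21079487 0.13856587] 0.14080714437985664
[232 160] [134 131 127] [0.537 0.221 0.125]
[232 162] [132 129 126] [0.537 0.215 0.128]
[232 163] [128 126 124] [0.537 0.212 0.13 ]
[233 160] [155 151 143] [0.534 0.222 0.121]
[233 161] [142 140 137] [0.534 0.219 0.122]
[233 162] [149 145 137] [0.535 0.215 0.127]
[233 163] [149 143 1
[... 291 characters left out ...]
4 164] [147 133 100] [0.532 0.211 0.123]
[234 165] [150 148 142] [0.532 0.208 0.123]
[234 166] [145 143 136] [0.532 0.206 0.122]
[235 161] [151 143 129] [0.529 0.22  0.119]
[235 162] [149 119   0] [0.529 0.217 0.12 ]
[235 163] [148 115   0] [0.529 0.215 0.118]
[235 164] [147 121  42] [0.529 0.212 0.119]
[235 165] [146 140 121] [0.529 0.209 0.119]
[235 166] [136 133 128] [0.529 0.208 0.116]
[236 161] [136 135 130] [0.527 0.22  0.117]
[236 163] [152 134  87] [0.527 0.215 0.118]
[236 164] [151 135  97] [0.527 0.212 0.117]
[236 165] [151 145 133] [0.527 0.21  0.117]
[236 166] [139 135 128] [0.527 0.208 0.116]
[240 165] [143  61  31] [0.515 0.216 0.094]
[241 165] [158 100  59] [0.512 0.216 0.092]
```

View pics/crop0.png

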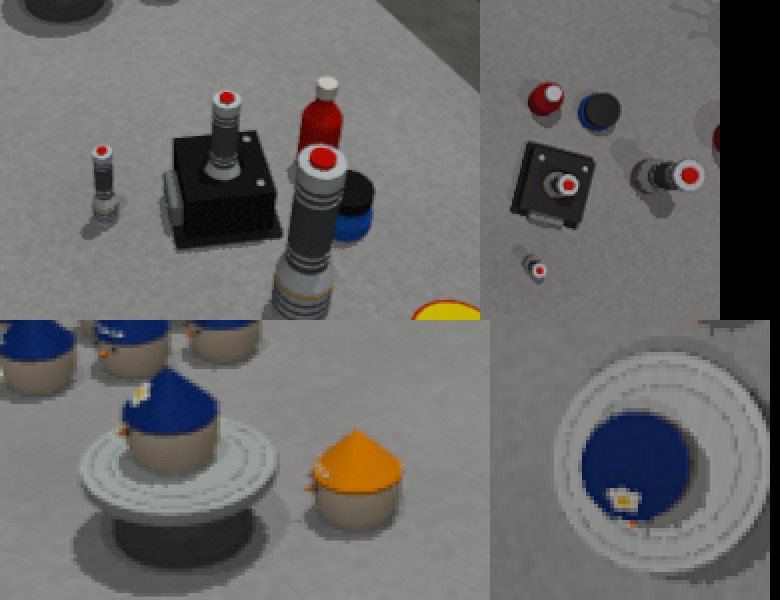

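View pics/side0.png

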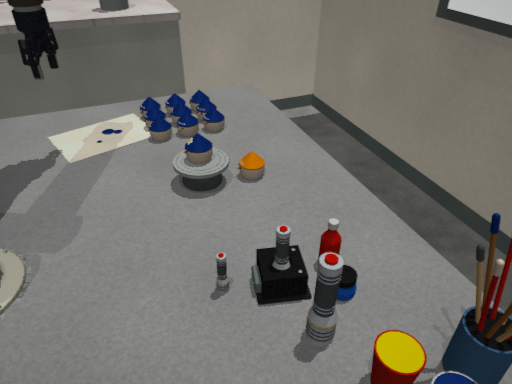

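Candidates seen in side view: small torch (222,272), docked torch (282,249) and tall torch (322,300). The docked one is middle-sized, its top is at 0.145 m, and it stands in the well, so it is the one meant; the crop confirms this. It stands at (0.593, -0.215). The flower is at about (0.531, 0.214, 0.121), 21 mm from the hood tip at (0.552, 0.211), as described.

Request:
{"name": "apply_moves", "arguments": {
  "targets": [
    [[0, 0, -4.3], [18.5, -36, 0], 0],
    [[0, 0, -4.3], [18.5, -36, 0], 0],
    [[0, 0, -4.3], [18.5, -36, 0], 0],
    [[0, 0, -4.3], [18.5, -36, 0], 0],
    [[0, 0, -4.3], [18.5, -36, 0], 0]
  ],
  "newtons": 50
}}

```text
clock: 1.32
tcp_pos: [0.3164, 0.3208, 0.2564]
tool_rot: [1.219, 2.895, 0.001]
wrist_force: [-0.3, -0.7, -0.3]
grip_width: 1.005
```

Request:
{"name": "apply_moves", "arguments": {
  "targets": [
    [[0, 0, -4.3], [18.5, -36, 0], 0],
    [[0, 0, -4.3], [18.5, -36, 0], 0],
    [[0, 0, -4.3], [18.5, -36, 0], 0],
    [[0, 0, -4.3], [18.5, -36, 0], 0],
    [[0, 0, -4.3], [18.5, -36, 0], 0]
  ]
}}

```text
clock: 1.73
tcp_pos: [0.4091, 0.1405, 0.2566]
tool_rot: [1.738, 2.616, 0.001]
wrist_force: [0.2, 1.4, -0.1]
grip_width: 0.997
```

Request:
{"name": "apply_moves", "arguments": {
  "targets": [
    [[0, 0, -4.3], [18.5, -36, 0], 0],
    [[0, 0, -4.3], [18.5, -36, 0], 0],
    [[0, 0, -4.3], [18.5, -36, 0], 0],
    [[0, 0, -4.3], [18.5, -36, 0], 0],
    [[0, 0, -4.3], [18.5, -36, 0], 0]
  ]
}}

```text
clock: 2.15
tcp_pos: [0.5016, -0.0397, 0.2565]
tool_rot: [2.196, 2.246, 0.001]
wrist_force: [0.7, 1.0, 0.6]
grip_width: 1.002
```

Request:
{"name": "apply_moves", "arguments": {
  "targets": [
    [[0, 0, -4.3], [18.5, -36, 0], 0],
    [[0, 0, -4.3], [18.5, -36, 0], 0],
    [[0, 0, -4.3], [18.5, -36, 0], 0],
    [[0, 0, -4.3], [18.5, -34, 0], 0],
    [[0, 0, 0], [0, 0, 0], 0]
  ]
}}

```text
clock: 2.57
tcp_pos: [0.577, -0.1848, 0.2534]
tool_rot: [-2.511, -1.886, 0.003]
wrist_force: [1.3, 0.1, -0.4]
grip_width: 1.0
```

Request:
{"name": "apply_moves", "arguments": {
  "targets": [
    [[0, 0, 0], [16, -30, 0], 0],
    [[0, 0, 0], [0, 0, -5], 0],
    [[0, 0, 0], [0, 0, -25], 0],
    [[0, 0, 0], [0, 0, -5], 0],
    [[0, 0, 0], [0, 0, 0], 0]
  ]
}}

```text
clock: 2.98
tcp_pos: [0.5903, -0.209, 0.2193]
tool_rot: [-2.501, -1.896, 0.003]
wrist_force: [-0.2, 1.0, 0.5]
grip_width: 1.001
```

Run:
```python
from h import *
st=robot.state();p=st["tcp_pos"];T=R.from_rotvec(st["tool_rot"]).as_matrix();print(p,T.round(3).tolist(),st["q"].round(3))
W=[]
for n in("side","top"):
    im,d=robot.read_camera(n)
    a=im[...,::-1].copy()
    for k in(.006,.1):
        u=proj(n,p+T[:,2]*k)[0]; cv2.circle(a,tuple(int(x) for x in u),1,(0,255,0),-1)
    u=proj(n,[.593,-.2145,.145])[0].astype(int);W.append(cv2.resize(a[u[1]-60:u[1]+60,u[0]-65:u[0]+65],(390,360),interpolation=0))
cv2.imwrite("pics/pre.png",np.hstack(W))
```

```text
[ 0.59028861 -0.20896106  0.21932307] [[0.27, 0.963, -0.003], [0.963, -0.27, 0.001], [0.0, -0.004, -1.0]] [-0.34   0.267  0.31   1.618  0.     1.504]
```

View pics/pre.png

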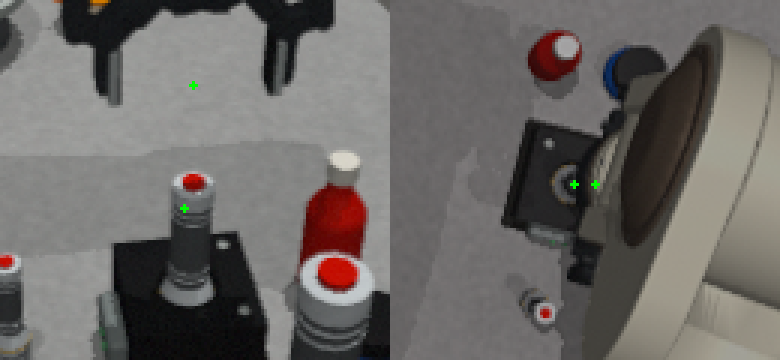

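The picture shows the open jaws over the docked lamp. The tool axis lands near the lamp's left edge at (184,208), so it needs a few mm of +x and -y, as the numbers say. I'll correct that, descend and grip.

Request:
{"name": "apply_moves", "arguments": {
  "targets": [
    [[0, 0, 0], [3, -5.5, -15], 0],
    [[0, 0, 0], [0, 0, -25], 0],
    [[0, 0, 0], [0, 0, -25], 0],
    [[0, 0, 0], [0, 0, -25], 0],
    [[0, 0, 0], [0, 0, -15], 0]
  ]
}}

```text
clock: 3.5
tcp_pos: [0.5939, -0.2145, 0.1153]
tool_rot: [-2.503, -1.898, 0.0]
wrist_force: [-0.3, 0.3, -1.6]
grip_width: 0.997
```

Request:
{"name": "apply_moves", "arguments": {
  "targets": [
    [[0, 0, 0], [0, 0, -6], 0],
    [[0, 0, 0], [0, 0, 0], 0],
    [[0, 0, 0], [0, 0, 0], 0.4],
    [[0, 0, 0], [0, 0, 0], 0.6],
    [[0, 0, 0], [0, 0, 0], 0.8]
  ],
  "newtons": 50
}}

```text
clock: 3.92
tcp_pos: [0.5949, -0.2153, 0.1121]
tool_rot: [2.502, 1.896, 0.002]
wrist_force: [-0.5, -0.2, 0.7]
grip_width: 0.604
```

Request:
{"name": "apply_moves", "arguments": {
  "targets": [
    [[0, 0, 0], [0, 0, 0], 1],
    [[0, 0, 0], [0, 0, 0], 1],
    [[0, 0, 0], [0, 0, 0], 1],
    [[0, 0, 0], [0, 0, 0], 1],
    [[0, 0, 0], [0, 0, 0], 1]
  ]
}}

```text
clock: 4.33
tcp_pos: [0.5941, -0.2151, 0.111]
tool_rot: [2.504, 1.897, 0.0]
wrist_force: [-2.4, 0.5, 5.4]
grip_width: 0.277
```

Request:
{"name": "apply_moves", "arguments": {
  "targets": [
    [[0, 0, 0], [0, 0, 0], 1],
    [[0, 0, 0], [0, 0, 8], 1],
    [[0, 0, 0], [0, 0, 12], 1],
    [[0, 0, 0], [0, 0, 15], 1],
    [[0, 0, 0], [0, 0, 20], 1]
  ]
}}

```text
clock: 4.75
tcp_pos: [0.5938, -0.2149, 0.1655]
tool_rot: [-2.503, -1.896, 0.001]
wrist_force: [1.3, 0.0, -2.3]
grip_width: 0.283
```

Request:
{"name": "apply_moves", "arguments": {
  "targets": [
    [[0, 0, 0], [0, 0, 25], 1],
    [[0, 0, 0], [0, 0, 30], 1],
    [[0, 0, 0], [0, 0, 35], 1],
    [[0, 0, 0], [0, 0, 35], 1],
    [[0, 0, 0], [0, 0, 20], 1]
  ]
}}

```text
clock: 5.17
tcp_pos: [0.594, -0.215, 0.3155]
tool_rot: [2.501, 1.895, 0.004]
wrist_force: [0.7, -0.5, -0.9]
grip_width: 0.282
```

Run:
```python
from h import *
st=robot.state();p=st["tcp_pos"];T=R.from_rotvec(st["tool_rot"]).as_matrix();print(p,st["q"].round(3),st["grip_width"],st["wrist_force"])
im,d=robot.read_camera("side");P=cloud("side",d)
for r in robot.outline_of("side","lamp"):
    m=r["region"]&(d>0);print(r["score"],r["xy"],np.percentile(P[m],[2,50,98],axis=0).round(3).tolist())
a=im[...,::-1].copy()
for k in(.006,.096):
    u=proj("side",p+T[:,2]*k)[0]; cv2.circle(a,tuple(int(x) for x in u),1,(0,255,0),-1)
u=u.astype(int);cv2.imwrite("pics/lift.png",cv2.resize(a[max(0,u[1]-80):u[1]+80,u[0]-80:u[0]+80],None,fx=3,fy=3,interpolation=0))
```

```text
[ 0.59404475 -0.21498821  0.31551928] [-0.347  0.329  0.577  1.814 -0.     1.497] 0.28199355801224746 [ 0.74485016 -0.48516155 -0.94106309]
0.95 [325.3, 304.7] [[0.58, -0.372, 0.003], [0.594, -0.361, 0.103], [0.621, -0.332, 0.188]]
0.95 [221.2, 274.5] [[0.469, -0.197, 0.005], [0.478, -0.192, 0.047], [0.489, -0.182, 0.094]]
0.63 [287.6, 167.5] [[0.577, -0.23, 0.002], [0.589, -0.224, 0.281], [0.728, 0.039, 0.349]]
```

View pics/lift.png

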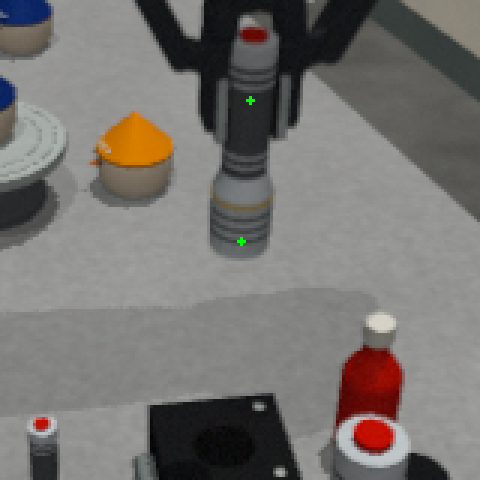

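The picture shows the lamp fully out and held upright. Its lens sits at the predicted point (240,242) and the well below is empty. Now I'll carry it to a staging pose.

Request:
{"name": "apply_moves", "arguments": {
  "targets": [
    [[0, 0, 2], [-7, 17, 0], 1],
    [[0, 0, 3.7], [-15, 34, 0], 1],
    [[0, 0, 3.7], [-15, 34, 0], 1],
    [[0, 0, 3.7], [-15, 34, 0], 1],
    [[0, 0, 3.7], [-15, 34, 0], 1]
  ]
}}

```text
clock: 5.68
tcp_pos: [0.526, -0.0608, 0.3093]
tool_rot: [-2.196, -2.245, 0.001]
wrist_force: [0.7, 0.7, -1.9]
grip_width: 0.276
```

Request:
{"name": "apply_moves", "arguments": {
  "targets": [
    [[0, 0, 3.7], [-15, 34, 0], 1],
    [[0, 0, 3.7], [-15, 34, 0], 1],
    [[0, 0, 3.7], [-15, 34, 0], 1],
    [[0, 0, 3.7], [-15, 34, 0], 1],
    [[0, 0, 3.7], [-15, 34, 0], 1]
  ]
}}

```text
clock: 6.1
tcp_pos: [0.4508, 0.1092, 0.3097]
tool_rot: [-1.807, -2.569, 0.001]
wrist_force: [0.1, 0.5, -1.8]
grip_width: 0.279
```

Request:
{"name": "apply_moves", "arguments": {
  "targets": [
    [[0, 0, 3.7], [-15, 34, 0], 1],
    [[0, 0, 3.7], [-15, 34, 0], 1],
    [[0, 0, 3.7], [-15, 34, 0], 1],
    [[0, 0, 2], [-7, 17, 0], 1],
    [[0, 0, 0], [0, 0, 0], 1]
  ]
}}

```text
clock: 6.52
tcp_pos: [0.3985, 0.2297, 0.3096]
tool_rot: [-1.497, -2.761, 0.0]
wrist_force: [0.2, -0.1, -1.9]
grip_width: 0.279
```

Request:
{"name": "apply_moves", "arguments": {
  "targets": [
    [[-0.7, -4.9, 0], [0, 0, 0], 1],
    [[-0.9, -6.3, 0], [0, 0, 0], 1],
    [[-0.9, -6.3, 0], [0, 0, 0], 1],
    [[-0.9, -6.3, 0], [0, 0, 0], 1],
    [[0, 0, 0], [0, 0, 0], 1]
  ]
}}

```text
clock: 6.93
tcp_pos: [0.3983, 0.2261, 0.309]
tool_rot: [1.311, 2.403, 0.206]
wrist_force: [-0.2, -0.2, -3.0]
grip_width: 0.284
```

Request:
{"name": "apply_moves", "arguments": {
  "targets": [
    [[-0.9, -6.3, 0], [0, 0, 0], 1],
    [[-0.9, -6.3, 0], [0, 0, 0], 1],
    [[-0.9, -6.3, 0], [0, 0, 0], 1],
    [[-0.3, -2, 0], [0, 0, 0], 1],
    [[0, 0, 0], [0, 0, 0], 1]
  ]
}}

```text
clock: 7.35
tcp_pos: [0.3993, 0.2267, 0.3087]
tool_rot: [1.139, 2.092, 0.344]
wrist_force: [-0.1, 0.4, -2.4]
grip_width: 0.275
```

```bash
cat > chk.py <<'E'
from h import *
import sys
F=np.array([.531,.214,.121]);zf=np.array([-.697,.10,.707]);zf/=np.linalg.norm(zf)
st=robot.state();p=st["tcp_pos"];T=R.from_rotvec(st["tool_rot"]).as_matrix();z=-T[:,2]
print(p,"lampz",z.round(3),st["q"].round(3),st["grip_width"],st["wrist_force"].round(1))
print("angle",np.degrees(np.arccos(z@zf)),"rotvec fix deg",np.degrees(np.cross(z,zf)).round(1),"shift mm",((F+zf*.156-p)*1000).round(1))
rel=T.T@(F-(p-z*.096)); print("flower in lamp (tool axes)",rel.round(4))
W=[]
for n in("side","top"):
    im,d=robot.read_camera(n);P=cloud(n,d)
    a=im[...,::-1].copy(); i2=im.astype(int)
    m=(P[...,2]>.108)&(P[...,2]<.135)&(abs(P[...,0]-.535)<.03)&(abs(P[...,1]-.212)<.03)
    w=m&(i2.min(-1)>120); ye=m&(i2[...,0]>110)&(i2[...,2]<80)
    print(n,"white",w.sum(),P[w].mean(0) if w.any() else 0,"yel",ye.sum(),P[ye].mean(0) if ye.any() else 0)
    for k in(.006,.096,.156):
        u=proj(n,p+T[:,2]*k)[0]; cv2.circle(a,tuple(int(x) for x in u),0,(0,255,0),-1)
    u=proj(n,F)[0].astype(int);y0=max(0,u[1]-60);x0=max(0,u[0]-65);W.append(cv2.resize(a[y0:y0+120,x0:x0+130],(390,360),interpolation=0))
cv2.imwrite(f"pics/{sys.argv[1]}.png",np.hstack(W))
E
python3 chk.py tilt
```

```text
[0.39931686 0.22674563 0.30865724] lampz [-0.7    0.1    0.707] [ 0.861 -0.614 -0.458  1.233 -0.639  1.692] 0.2752169596899871 [-0.1  0.4 -2.4]
angle 0.14933391641143592 rotvec fix deg [0.  0.1 0. ] shift mm [ 22.7   2.9 -77.1]
flower in lamp (tool axes) [ 0.0304 -0.0257  0.1301]
side white 17 [0.53138035 0.21615179 0.12184223] yel 1 [0.52917705 0.21822487 0.12057403]
top white 20 [0.5325419  0.213371   0.12273416] yel 5 [0.53046869 0.21432649 0.12188101]
```

View pics/tilt.png

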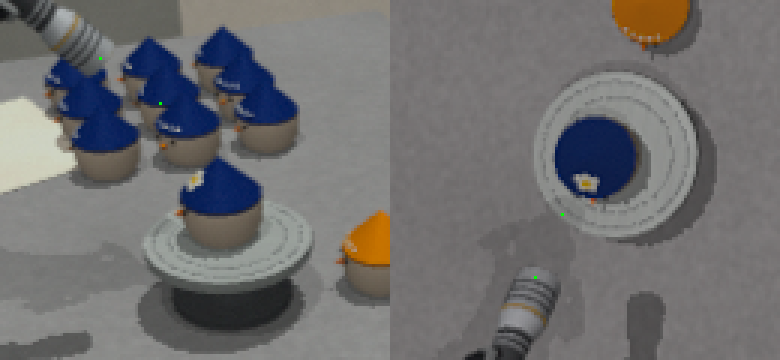

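The picture shows the flower unobstructed at (195,181) in the side crop and (587,183) in the top crop. The lens sits where predicted, and the remeasured flower (0.531, 0.215, 0.121) agrees with the first fix. Now for the final approach.

Request:
{"name": "apply_moves", "arguments": {
  "targets": [
    [[0, 0, 0], [3, 0, -10], 1],
    [[0, 0, 0], [6, 1, -18], 1],
    [[0, 0, 0], [6, 1, -20], 1],
    [[0, 0, 0], [4, 1, -15], 1],
    [[0, 0, 0], [2, 0, -8], 1]
  ]
}}

```text
clock: 7.87
tcp_pos: [0.4217, 0.2293, 0.2363]
tool_rot: [1.143, 2.092, 0.342]
wrist_force: [-0.6, -0.7, -2.4]
grip_width: 0.277
```

Request:
{"name": "apply_moves", "arguments": {
  "targets": [
    [[0, 0, 0], [2, 0, -6], 1],
    [[0, 0, 0], [0, 0, 0], 1],
    [[0, 0, 0], [0, 0, 0], 1],
    [[0, 0, 0], [0, 0, 0], 1],
    [[0, 0, 0], [0, 0, 0], 1]
  ]
}}

```text
clock: 8.28
tcp_pos: [0.4233, 0.2302, 0.2344]
tool_rot: [1.141, 2.089, 0.348]
wrist_force: [0.3, -0.0, -2.3]
grip_width: 0.282
```

```bash
python3 chk.py fin
```

```text
[0.42331164 0.23021962 0.23443107] lampz [-0.703  0.1    0.705] [ 0.817 -0.607 -0.604  1.048 -0.619  1.645] 0.282133161406155 [ 0.3 -0.  -2.3]
angle 0.32243480167362343 rotvec fix deg [-0.   0.3 -0. ] shift mm [-1.3 -0.6 -2.9]
flower in lamp (tool axes) [ 0.0017 -0.0035  0.0612]
side white 17 [0.53126294 0.21560987 0.12213101] yel 1 [0.5290629  0.21769072 0.12085979]
top white 20 [0.53251553 0.21349138 0.1223037 ] yel 5 [0.53057897 0.21383847 0.12367211]
```

View pics/fin.png

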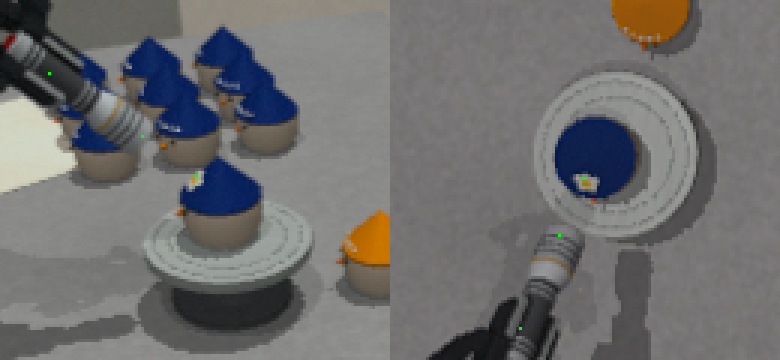

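Flower and lens line up to within a few mm by kinematics. In the top crop, though, the lamp's outline looks some 5 mm right of the predicted axis. I'll fit the lamp's real axis from depth once.

Run:
```python
from h import *
from scipy.optimize import least_squares
F=np.array([.531,.214,.121])
st=robot.state();p=st["tcp_pos"];T=R.from_rotvec(st["tool_rot"]).as_matrix();z=-T[:,2];L=p-z*.096
prof=lambda s:np.interp(s,[0,.038,.050,.115],[.017,.017,.0125,.0125])
def fit(Qs,nm):
    Q=np.vstack(Qs)
    def f(v):
        B=T@R.from_rotvec([v[2],v[3],0]).as_matrix(); a=-B[:,2]; l=L+T[:,0]*v[0]+T[:,1]*v[1]
        d=Q-l; s=d@a; return np.linalg.norm(d-np.outer(s,a),axis=1)-prof(s)
    r=least_squares(f,[0,0,0,0],loss="soft_l1",f_scale=.002); v=r.x
    B=T@R.from_rotvec([v[2],v[3],0]).as_matrix();a=-B[:,2];l=L+T[:,0]*v[0]+T[:,1]*v[1]
    s=(F-l)@a; off=F-l-s*a
    print(nm,len(Q),"off mm",(v[:2]*1e3).round(1),"tilt deg",np.degrees(v[2:]).round(1),"res",np.median(abs(f(v))).round(4),"axis",a.round(3),"flower ahead",s.round(4),"lateral world mm",(off*1e3).round(1), "smin",np.percentile((Q-L)@z,1).round(4))
Qs=[]
for n in("side","top"):
    im,d=robot.read_camera(n);P=cloud(n,d); q=P-L; s=q@z; r=np.linalg.norm(q-s[...,None]*z,axis=-1)
    Q=P[(d>0)&(s>-.01)&(s<.062)&(r<.030)]; Qs.append(Q); fit([Q],n)
fit(Qs,"both")
```

```text
side 327 off mm [ 1.4 -0.3] tilt deg [1.2 0.6] res 0.0009 axis [-0.686  0.103  0.721] flower ahead -0.0611 lateral world mm [-0.8 -1.3 -0.6] smin 0.0017
top 323 off mm [-0.7 -2.4] tilt deg [0.8 0.2] res 0.0006 axis [-0.693  0.104  0.713] flower ahead -0.0611 lateral world mm [-0.7  1.7 -0.9] smin 0.0013
both 650 off mm [ 0.5 -1.1] tilt deg [0.8 0.4] res 0.0012 axis [-0.691  0.102  0.716] flower ahead -0.0611 lateral world mm [-0.9 -0.2 -0.9] smin 0.0015
```

The fitted axis passes within about 2 mm of the flower at 61 mm. Holding it there.

Request:
{"name": "apply_moves", "arguments": {
  "targets": [
    [[0, 0, 0], [0, 0, 0], 1],
    [[0, 0, 0], [0, 0, 0], 1],
    [[0, 0, 0], [0, 0, 0], 1],
    [[0, 0, 0], [0, 0, 0], 1],
    [[0, 0, 0], [0, 0, 0], 1]
  ]
}}

```text
clock: 8.9
tcp_pos: [0.4232, 0.23, 0.2333]
tool_rot: [1.141, 2.089, 0.347]
wrist_force: [0.5, -0.2, -1.5]
grip_width: 0.28
```

Request:
{"name": "apply_moves", "arguments": {
  "targets": [
    [[0, 0, 0], [0, 0, 0], 1],
    [[0, 0, 0], [0, 0, 0], 1],
    [[0, 0, 0], [0, 0, 0], 1],
    [[0, 0, 0], [0, 0, 0], 1],
    [[0, 0, 0], [0, 0, 0], 1]
  ]
}}

```text
clock: 9.32
tcp_pos: [0.4231, 0.2299, 0.2332]
tool_rot: [1.141, 2.089, 0.347]
wrist_force: [0.3, 0.3, -2.6]
grip_width: 0.28
```

Request:
{"name": "apply_moves", "arguments": {
  "targets": [
    [[0, 0, 0], [0, 0, 0], 1],
    [[0, 0, 0], [0, 0, 0], 1],
    [[0, 0, 0], [0, 0, 0], 1],
    [[0, 0, 0], [0, 0, 0], 1],
    [[0, 0, 0], [0, 0, 0], 1]
  ]
}}

```text
clock: 9.73
tcp_pos: [0.4231, 0.23, 0.2333]
tool_rot: [1.141, 2.089, 0.347]
wrist_force: [-0.4, 1.3, -1.4]
grip_width: 0.281
```

Request:
{"name": "apply_moves", "arguments": {
  "targets": [
    [[0, 0, 0], [0, 0, 0], 1],
    [[0, 0, 0], [0, 0, 0], 1],
    [[0, 0, 0], [0, 0, 0], 1],
    [[0, 0, 0], [0, 0, 0], 1],
    [[0, 0, 0], [0, 0, 0], 1]
  ]
}}

```text
clock: 10.15
tcp_pos: [0.4232, 0.23, 0.2333]
tool_rot: [1.141, 2.089, 0.347]
wrist_force: [0.9, 0.2, -1.7]
grip_width: 0.279
```

Request:
{"name": "apply_moves", "arguments": {
  "targets": [
    [[0, 0, 0], [0, 0, 0], 1],
    [[0, 0, 0], [0, 0, 0], 1],
    [[0, 0, 0], [0, 0, 0], 1],
    [[0, 0, 0], [0, 0, 0], 1],
    [[0, 0, 0], [0, 0, 0], 1]
  ]
}}

```text
clock: 10.57
tcp_pos: [0.4232, 0.23, 0.2333]
tool_rot: [1.141, 2.089, 0.347]
wrist_force: [0.5, 0.4, -1.3]
grip_width: 0.283
```

Request:
{"name": "apply_moves", "arguments": {
  "targets": [
    [[0, 0, 0], [0, 0, 0], 1],
    [[0, 0, 0], [0, 0, 0], 1],
    [[0, 0, 0], [0, 0, 0], 1],
    [[0, 0, 0], [0, 0, 0], 1],
    [[0, 0, 0], [0, 0, 0], 1]
  ]
}}

```text
clock: 10.98
tcp_pos: [0.4232, 0.23, 0.2333]
tool_rot: [1.141, 2.089, 0.347]
wrist_force: [-1.2, -0.6, -2.3]
grip_width: 0.279
```

Request:
{"name": "apply_moves", "arguments": {
  "targets": [
    [[0, 0, 0], [0, 0, 0], 1],
    [[0, 0, 0], [0, 0, 0], 1],
    [[0, 0, 0], [0, 0, 0], 1],
    [[0, 0, 0], [0, 0, 0], 1],
    [[0, 0, 0], [0, 0, 0], 1]
  ]
}}

```text
clock: 11.4
tcp_pos: [0.4232, 0.23, 0.2333]
tool_rot: [1.141, 2.089, 0.347]
wrist_force: [0.2, 0.2, -2.3]
grip_width: 0.281
```

Request:
{"name": "apply_moves", "arguments": {
  "targets": [
    [[0, 0, 0], [0, 0, 0], 1],
    [[0, 0, 0], [0, 0, 0], 1],
    [[0, 0, 0], [0, 0, 0], 1],
    [[0, 0, 0], [0, 0, 0], 1],
    [[0, 0, 0], [0, 0, 0], 1]
  ]
}}

```text
clock: 11.82
tcp_pos: [0.4232, 0.23, 0.2333]
tool_rot: [1.141, 2.089, 0.347]
wrist_force: [-0.9, -0.4, -2.2]
grip_width: 0.281
```

Request:
{"name": "apply_moves", "arguments": {
  "targets": [
    [[0, 0, 0], [0, 0, 0], 1],
    [[0, 0, 0], [0, 0, 0], 1],
    [[0, 0, 0], [0, 0, 0], 1],
    [[0, 0, 0], [0, 0, 0], 1],
    [[0, 0, 0], [0, 0, 0], 1]
  ]
}}

```text
clock: 12.23
tcp_pos: [0.4232, 0.23, 0.2333]
tool_rot: [1.141, 2.089, 0.347]
wrist_force: [-0.2, 0.9, -1.9]
grip_width: 0.279
```

```bash
python3 chk.py end; python3 -c "
from plant import robot
print(robot.state()['clock'],robot.hand_in())"
```

```text
[0.42316451 0.22996612 0.23330067] lampz [-0.702  0.1    0.705] [ 0.816 -0.607 -0.606  1.048 -0.619  1.645] 0.27931775032341466 [-0.2  0.9 -1.9]
angle 0.2717893778428378 rotvec fix deg [ 0.   0.3 -0. ] shift mm [-1.1 -0.3 -1.8]
flower in lamp (tool axes) [ 0.0014 -0.0024  0.0605]
side white 17 [0.53122603 0.21544935 0.12222102] yel 1 [0.52936943 0.21912512 0.1200924 ]
top white 20 [0.53254747 0.21335035 0.12281881] yel 5 [0.53053052 0.21405598 0.12286953]
the job is handed in; nothing more can be done
12.3333 None
```

I drew the middle-sized lamp out of its dock and tilted it 45° towards the blue figurine's flower. I held it still there for about 3.7 s and handed the job in at 12.3 s, with the lamp still gripped in the air.

- **Aim:** the last check put the flower about 60 mm ahead of the lens, within 3 mm of the lamp's axis. The lamp was less than 1° from the direction I estimated for square to the flower. That direction relies on a facing angle of about 8 to 10° read from the pictures, so it is good to a few degrees (17° allowed).
- **Lamp seated in the grip:** one top view made the lamp look about 5 mm off its predicted line. Fitting its axis from depth showed at most 2.4 mm, with the two cameras disagreeing by about 2 mm, so I left it as it was.
- **Figurine and bystanders:** the flower measured in the same place, to about 2 mm, before and after. I did not re-measure the orange figurine, the paint jar or the bottle at the end. The lamp and arm were planned to stay well clear of them, and I saw no sign of contact.

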